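Fetch the chasing hammer from behind the punch holders

TASK

The chasing hammer lies in the bench tray behind the three punch holders. First clear all three holders out of the tray and stand them on the grey felt mat without disturbing the hammer, then fetch the hammer and lay it flat and lengthwise in the empty shallow hammer rest, and only then put the holders back in the tray, each in the very place where it stood at the start. Keep the holders upright all the time and leave the candlestick and the brass dish alone.

Things in the scene. Friction and masses are not known exactly. Their poses are not given: they have to be found in the camera images.
- tray: Bench tray, fixed: brown wood, open on top, 196 (x) by 336 mm (y) outside, walls 8 mm thick, 22 mm high; floor top 8 mm above the bench. Origin under its centre, on the bench. The holders stand in a row along y, 70 mm between centres, on the robot's side; the hammer lies along y on the far (+x) side of them, handle 75 mm behind the row's line and 45 mm from the far wall.
- wide_cup: Punch holder: wide low brass cup, diameter 66 mm, rim 62 mm high, filled with thick square steel punches that stand up to 98 mm above its underside (0.55 kg, rigid, punches fixed in it). Origin at the centre of its underside, z up.
- slim_cup: Punch holder: slim tall brass cup, diameter 46 mm, rim 86 mm high (solid to 74 mm), filled with thin round steel punches that stand up to 120 mm above its underside (0.40 kg, punches fixed in it). Origin at the centre of its underside, z up.
- block: Punch holder: square pale beech block 52 x 52 mm, 56 mm high, with upright steel punches in a 3 x 3 grid of holes, their tops up to 96 mm above its underside (0.30 kg, punches fixed in it). Origin at the centre of its underside, z up, x and y square to its sides.
- hammer: Chasing hammer, lying flat, 223 mm long, 0.17 kg. Origin under the middle of its length, x along the handle to the head, z up. Axis 13 mm above its underside. Steel head across y at x = +98 mm, 60 mm long, faces 26 mm across. Pale round wooden handle, 12 mm thick from x = +14 to +85 mm, swelling to 26 mm at the butt. Balances near x = +75 mm: grip it at about x = +66 mm.
- mat: The side area: fixed flat grey felt mat, 300 mm (x) by 120 mm (y), 4 mm thick, on the bench to one side of the tray. Origin under its centre, on the bench.
- rest: Hammer rest, fixed: shallow cork-lined plywood tray, 286 (x) by 116 mm (y) outside, walls 6 mm thick, 14 mm high; floor 6 mm above the bench. Origin under its centre, on the bench. Empty at the start, on the other side of the bench tray from the mat. The hammer lies in it along x, head at either end.
- candlestick: Bystander, loose: brass candlestick, 150 mm high, foot 84 mm across, beyond the tray. Origin at the centre of its underside.
- dish: Bystander, loose: round brass dish, 110 mm across, 45 mm high, beyond the tray. (The black iron pitch bowl between robot and tray, 81 mm high, is fixed.) Origin at the centre of its underside.

How it is judged:
By the outcome, as a careful person would: the job done as asked, in the order asked, and still so for the second after the job is handed in, with the robot touching nothing.
It also fails if it takes over 144 s, if anything falls off the work surface, if the arm or the gripper's body presses on something with over 40 N, if the wrist force passes 120 N, or if a joint passes its speed limit or range.

ROBOT

A 6-joint arm with a two-finger parallel gripper is mounted at the origin on the work surface. World frame = base frame: x ahead of the robot, y to its left, z up, the work surface at z = 0. Lengths are in m, angles in rad, forces in N, time in s.
With the tool pointing down it reaches from about 0.225 to 0.875 m from the base axis. Payload 3.4 kg.
Tool frame: the origin (TCP) lies where the fingers leave the gripper's body, on its centre line; the fingertips stand 73 mm ahead of it and the grasp point (between the pads) lies 54 mm ahead of it (tcp_to_tips is the distance from the TCP to the fingertips, in m); z points along the fingers, y is the line along which they close (so a half turn about z gives the same grasp; the last joint's range is limited). The gripper opens to 85 mm and grips with 20 to 120 N. Pads are 22 mm wide; open, the fingers measure 114 mm over their backs; the gripper's body (76 mm by 85 mm) begins 54 mm behind the grasp point. The pads swing forward as they close: fully open they stand 13 mm farther back than shut.
Start: joints at [0.988, 0.276, 1.505, -0, 1.361, -0.121], TCP at [0.256, 0.515, 0.304] pointing down, gripper open.
Joint ranges: [-2.89, 2.89], [-0.75, 2.08], [0.22, 2.7], [-1.18, 4.32], [0.11, 2.71], [-2.7, 2.7]. Speed limits (rad/s): [2.57, 2.57, 3.14, 3.14, 3.14, 3.14].

INTERFACE

Orientations are given as a 3x3 rotation matrix whose columns are the frame's x, y, z axes.
In Python, from bench import move_to, move_linear, set_joints, set_gripper, dwell, inverse_kinematics, read_camera, calibration, PlanningError, finish_job, get_t, get_joint_pos, get_qvel, get_joint_efforts, get_tool_pos, get_tool_rot, get_ft_force, get_torque, get_width, get_finger_force, tcp_to_tips gives the robot as it stands. Calls block until the motion is done:
- move_to(position, orientation): joint-space move of the TCP to a pose.
- move_linear(position, rot=None, speed=0.15, guard=None): straight line of the TCP; rot=None keeps the orientation; speed is the mean speed in m/s. With guard (N) it stops when the force on the tool has changed by that much, and returns True; else False.
- set_joints(angles): joint-space move.
- set_gripper(opening): opening from 0.0 (shut) to 1.0 (fully open); the grip force is fixed at half the most; returns when the fingers have stopped.
- dwell(seconds).
- inverse_kinematics(position, orientation): joint angles nearest the present ones, or None.
- read_camera(name): name is "scene" or "top"; returns the picture (480x640x3 uint8, blue, green, red); there is no depth.
- calibration(name): a dict with "intrinsics" (3x3 intrinsics, pixels), "k1" (the pictures are not rectified: a ray, as slopes to the right and down, at radius r is drawn at 1 + k1 r^2 times it, then the intrinsics apply), "R" (3x3) and "t" (3): a world point X has camera coordinates R X + t. Camera axes: x right, y down, z forward; pixel columns grow to the right and rows downward; lengths in m; the calibration is good to about 2 mm. A picture is of the moment at which its call begins. calibration takes no time and is no camera call.
A pose or a line that the arm cannot do raises PlanningError and nothing moves.
- finish_job(): hands the job in; it is judged then, once.
Readings, each from a call of its own:
- get_t(): time.
- get_joint_pos(): joint angles.
- get_qvel(): joint speeds.
- get_joint_efforts(): joint torques, N m.
- get_tool_pos(): TCP position.
- get_tool_rot(): TCP orientation.
- get_ft_force(): force on the tool from outside, world axes, zero at the start.
- get_torque(): the same for the moment, N m.
- get_width(): opening from 0.0 (shut) to 1.0 (fully open).
- get_finger_force(): force on a finger pad.
Only numpy, scipy, OpenCV 4.12 (cv2) and the standard library are available. Lean on these libraries where they do the work, as an engineer would, in place of code of your own. Each camera call takes 0.05 s, during which the arm holds its last target. There are 200 camera calls.

## Working session

There is one attempt and no reset: what is moved stays moved. The work goes in short steps, each a Python script; the robot and the scene stay as the last script left them, time stands still between calls to the robot, and variables do not carry over. Pictures are saved under pics/ and viewed, at most 14 in all, crops included, and the job is handed in when it is done.

```bash
mkdir -p pics; ls; python3 - <<'E'
from bench import *
import cv2
for n in("scene","top"):
    cv2.imwrite(f"pics/{n}0.png",read_camera(n)); c=calibration(n); print(n,c)
    import numpy as np; print(-np.array(c["R"]).T@c["t"])
print(get_t(),get_tool_rot())
E
```

```text
pics
scene {'intrinsics': array([[482.85855753,   0.        , 323.71954007],
       [  0.        , 482.85855753, 232.05775348],
       [  0.        ,   0.        ,   1.        ]]), 'k1': -0.12621512697808027, 'R': array([[-0.68528879,  0.72826677, -0.00260504],
       [ 0.50538662,  0.4729801 , -0.72171614],
       [-0.52436975, -0.49590054, -0.69218424]]), 't': array([ 0.41448991, -0.28820807,  1.30576201])}
[1.11440389 0.48198554 0.69690323]
top {'intrinsics': array([[577.38623863,   0.        , 324.53006658],
       [  0.        , 577.38623863, 242.03972115],
       [  0.        ,   0.        ,   1.        ]]), 'k1': -0.1026118943703873, 'R': array([[-0.01288016, -0.99981966,  0.01395504],
       [-0.99418832,  0.01131333, -0.10705886],
       [ 0.10688168, -0.01525287, -0.99415474]]), 't': array([0.00243217, 0.63180389, 1.20644194])}
[0.49921683 0.01368562 1.26699625]
0.1 [[-8.95277010e-01  4.45508970e-01 -9.13264445e-04]
 [ 4.45509865e-01  8.95275925e-01 -1.40684076e-03]
 [ 1.90863491e-04 -1.66638051e-03 -9.99998593e-01]]
```

View pics/scene0.png

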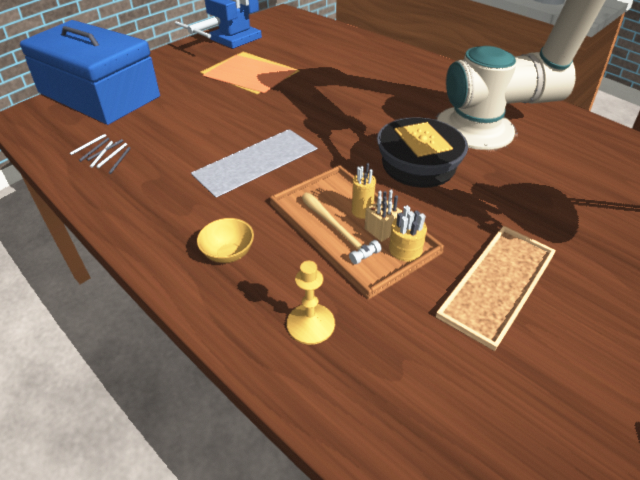

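View pics/top0.png

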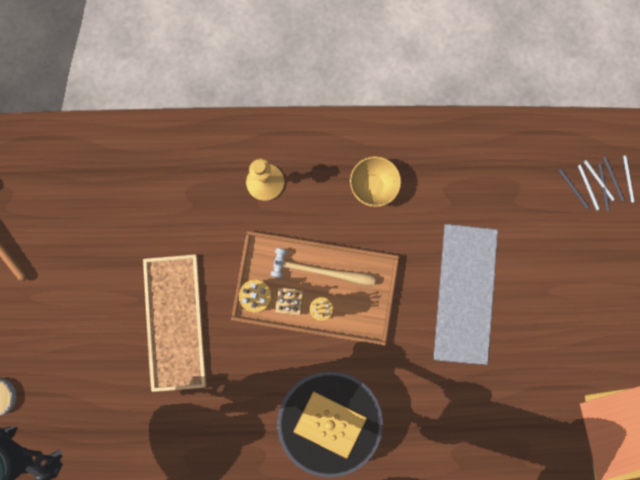

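The scene view shows the tray with slim (364,195), block (382,220), wide (408,238) and the hammer. The top view shows wide (255,295), block (289,300), slim (321,308), the rest at left (175,322) and the mat at right (466,294). I'll take closer crops next.

```bash
cat > h.py <<'E'
from bench import *
import numpy as np, cv2
def cast(n,px,z):
    c=calibration(n); K=np.array(c["intrinsics"]); R=np.array(c["R"]); t=np.array(c["t"])
    u=cv2.undistortPoints(np.array(px,float).reshape(-1,1,2),K,np.array([c["k1"],0,0,0.]))[:,0]
    d=np.c_[u,np.ones(len(u))]@R; o=-R.T@t
    return o+d*((z-o[2])/d[:,2])[:,None]
def proj(n,P):
    c=calibration(n); R=np.array(c["R"])
    return cv2.projectPoints(np.array(P,float).reshape(-1,1,3),cv2.Rodrigues(R)[0],np.array(c["t"]),np.array(c["intrinsics"]),np.array([c["k1"],0,0,0.]))[0][:,0]
E
python3 - <<'E'
from h import *
im=cv2.imread("pics/top0.png"); s=cv2.imread("pics/scene0.png")
cv2.imwrite("pics/tc.png",cv2.resize(im[222:352,225:415],None,fx=4,fy=4,interpolation=cv2.INTER_CUBIC))
cv2.imwrite("pics/sc.png",cv2.resize(s[155:300,260:450],None,fx=4,fy=4,interpolation=cv2.INTER_CUBIC))
hsv=cv2.cvtColor(im,cv2.COLOR_BGR2HSV)
def rect(m,z,roi,name):
    k=np.zeros(m.shape,np.uint8); x0,y0,x1,y1=roi; k[y0:y1,x0:x1]=m[y0:y1,x0:x1]
    k=cv2.morphologyEx(k,cv2.MORPH_OPEN,np.ones((3,3)))
    cs=cv2.findContours(k,cv2.RETR_EXTERNAL,cv2.CHAIN_APPROX_NONE)[0]; c=max(cs,key=cv2.contourArea)
    w=cast("top",c[:,0]+0.0,z)[:,:2]; r=cv2.minAreaRect((w*1000).astype(np.float32)); print(name,r)
rect(((hsv[...,1]<60)&(hsv[...,2]>90)).astype(np.uint8),.004,(410,210,520,380),"mat 300x120")
for p in[(175,322),(148,330),(200,340),(196,258),(110,320),(300,240),(340,325),(220,360),(466,300)]: print(p,hsv[p[1],p[0]])
rect(((hsv[...,2]>150)).astype(np.uint8),.014,(130,240,215,400),"rest 286x116")
E
```

```text
mat 300x120 ((517.5118408203125, -315.087646484375), (122.8963623046875, 301.57586669921875), 83.46542358398438)
(175, 322) [ 13 112 203]
(148, 330) [ 20  76 239]
(200, 340) [ 20  76 238]
(196, 258) [ 15  90 170]
(110, 320) [ 10 133 123]
(300, 240) [ 12 131 161]
(340, 325) [ 12 133 203]
(220, 360) [ 10 132 118]
(466, 300) [120  13 183]
rest 286x116 ((463.19183349609375, 324.6010437011719), (290.1820373535156, 120.12142181396484), 4.2760491371154785)
```

View pics/tc.png

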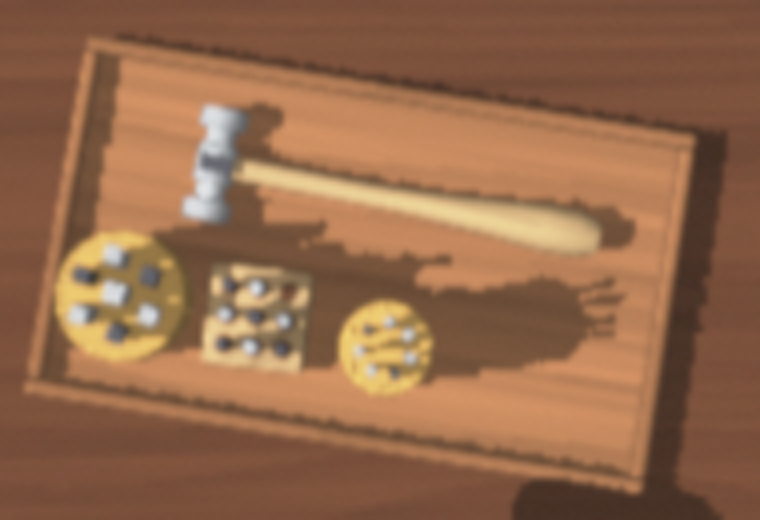

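View pics/sc.png

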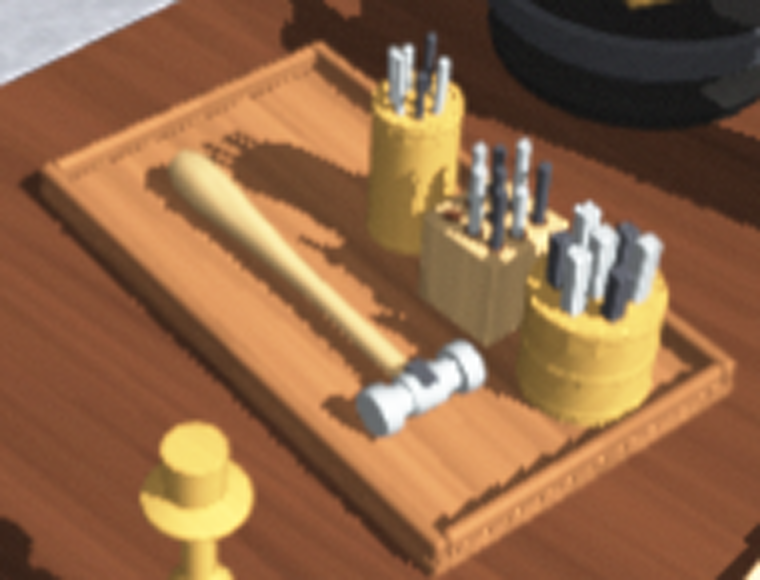

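The crops show clear rims: wide (121,295), slim (386,347), block top with left and bottom edges from (203,362), and tray corners (90,40), (693,136), (638,490), (28,388). The hammer axis runs from the head at (213,163) to the butt at (600,230).

```bash
python3 - <<'E'
from h import *
from scipy.optimize import least_squares
def cp(p): return (np.array(p,float)+.5)/4-.5+[225,222]
T=cast("top",cp([(90,40),(693,136),(638,490),(28,388)]),.022)[:,:2]
c=T.mean(0); ey=(T[0]-T[1])+(T[3]-T[2]); yaw=np.arctan2(-ey[0],ey[1]); print("tray",c,np.degrees(yaw),np.linalg.norm(T-np.roll(T,1,0),axis=1))
Rz=np.array([[np.cos(yaw),-np.sin(yaw)],[np.sin(yaw),np.cos(yaw)]])
im=cv2.imread("pics/top0.png"); hsv=cv2.cvtColor(im,cv2.COLOR_BGR2HSV)
nad=np.array([.499,.0137])
for n,p,r,z in(("wide",(121,295),.033,.070),("slim",(386,347),.023,.094)):
    q=cp(p).astype(int); m=np.zeros(im.shape[:2],np.uint8); w=22
    sl=np.s_[q[1]-w:q[1]+w,q[0]-w:q[0]+w]
    m[sl]=((hsv[sl][...,0]>=18)&(hsv[sl][...,1]>115)&(hsv[sl][...,2]>70))
    ct=max(cv2.findContours(m,0,cv2.CHAIN_APPROX_NONE)[0],key=cv2.contourArea)
    h=cv2.convexHull(ct)[:,0]+0.
    P=cast("top",h,z)[:,:2]; g=P.mean(0); rr=None
    out=(P-g)@(g-nad)>-.2*r*np.linalg.norm(g-nad); Q=P[out]
    f=least_squares(lambda v:np.hypot(*(Q-v).T)-(r-.0005),g); f2=least_squares(lambda v:np.hypot(*(Q-v[:2]).T)-v[2],[*g,r])
    print(n,f.x,f2.x,"rms",f.fun.std(),"enc",cv2.minEnclosingCircle((P*1000).astype(np.float32)),"tray",Rz.T@(f.x-c))
B=cast("top",cp([(203,362),(301,371.5),(217,264),(312,270)]),.064)[:,:2]
e=B[0]-B[1]; print("block",B, "yaw bottom",np.degrees(np.arctan2(-e[0],e[1])),np.linalg.norm(e)); 
e=e/np.linalg.norm(e); ex=np.array([e[1],-e[0]]); bc=(B[0]+B[1])/2+ex*.026; print(bc,"tray",Rz.T@(bc-c), "left edge yaw",np.degrees(np.arctan2(*(B[2]-B[0])[::-1])))
H=cast("top",cp([(213,163),(600,228),(420,202),(246,170)]),.021)[:,:2]; print("ham",H,"tray",(H-c)@Rz)
e=H[0]-H[1]; print(np.degrees(np.arctan2(-e[0],e[1])),np.linalg.norm(e))
E
```

```text
tray [0.53536197 0.01597659] -9.95451141866734 [0.19041534 0.33157381 0.19278639 0.33117456]
wide [0.51859373 0.14221324] [0.51856432 0.14176159 0.03285334] rms 0.0003542485393047934 enc ((517.9629516601562, 139.51470947265625), 35.060462951660156) tray [-0.03833786  0.12143753]
slim [0.48974581 0.00475148] [0.49067622 0.00527804 0.02336326] rms 0.0003929939746635615 enc ((490.5287170410156, 4.943833351135254), 23.447649002075195) tray [-0.04298898 -0.01894162]
block [[0.48374156 0.09890859]
 [0.47826278 0.04821721]
 [0.53434375 0.09135168]
 [0.53066163 0.04201971]] yaw bottom -6.168644775288139 0.050986598236396924
[0.50685163 0.07076906] tray [-0.0375529   0.04903911] left edge yaw -8.493761115193253
ham [[ 0.59011131  0.09599876]
 [ 0.5524258  -0.11267228]
 [ 0.56771089 -0.01559206]
 [ 0.58611869  0.07818606]] tray [[ 0.04009197  0.08828178]
 [ 0.03904598 -0.12376234]
 [ 0.03731907 -0.02550136]
 [ 0.03923868  0.07004705]]
-10.237142075084153 0.21204669797796194
```

```bash
cat >> h.py <<'E'
def rot(deg):
    a=np.radians(deg); c,s=np.cos(a),np.sin(a)
    return np.array([[-s,c,0],[c,s,0],[0,0,-1.]])
UP=.30
def above(xy,deg,z=UP): move_to([*xy,z],rot(deg))
def pick(xy,deg,z,opening,up=UP):
    set_gripper(opening); above(xy,deg)
    move_linear([*xy,z+.03],speed=.3)
    if move_linear([*xy,z],speed=.06,guard=8): print("GUARD on descent",get_tool_pos())
    set_gripper(0); print("grip w",get_width(),"F",get_finger_force(),"p",get_tool_pos(),"ft",get_ft_force())
    move_linear([*xy,z+.02],speed=.08); move_linear([*xy,up],speed=.3)
    print("lifted w",get_width(),"F",get_finger_force(),"t",get_t())
def place(xy,deg,z,opening,up=UP):
    above(xy,deg); move_linear([*xy,z+.02],speed=.3); move_linear([*xy,z+.004],speed=.05)
    g=move_linear([*xy,z-.002],speed=.02,guard=4); p=get_tool_pos(); print("touch",g,p,"z-expected",p[2]-z)
    set_gripper(opening); move_linear([*xy,z+.03],speed=.1); move_linear([*xy,up],speed=.3)
    print("t",get_t()); return p
MC=np.array([.5175,-.3151]); ma=np.radians(-6.5)
def mat(d): return MC+d*np.array([np.cos(ma),np.sin(ma)])
S={"slim":((.4905,.0052),-10,.133),"wide":((.5186,.1420),-10,.112),"block":((.5069,.0708),-6.5,.108)}
M={"slim":0.,"wide":-.1,"block":.1}
E
python3 - <<'E'
from h import *
print(cast("scene",(np.array([(488,342),(422,292),(520,328)])+.5)/4-.5+[260,155],.008))
xy,d,z=S["slim"]
pick(xy,d,z,.95)
place(mat(M["slim"]),d,z-.004,.95)
cv2.imwrite("pics/a_top.png",read_camera("top"));cv2.imwrite("pics/a_s.png",read_camera("scene"))
E
```

```text
[[0.52946803 0.09040914 0.008     ]
 [0.52389036 0.04225092 0.008     ]
 [0.51025887 0.09607802 0.008     ]]
grip w 0.5162613161459618 F 60.9212851524353 p [0.4906206  0.0052012  0.13364358] ft [-1.58147234  0.25906288  6.38632162]
lifted w 0.5210786906627075 F 61.754558086395264 t 5.0667
touch True [ 0.51787688 -0.31553776  0.12968066] z-expected 0.000680663816305771
t 9.225
```

View pics/a_s.png

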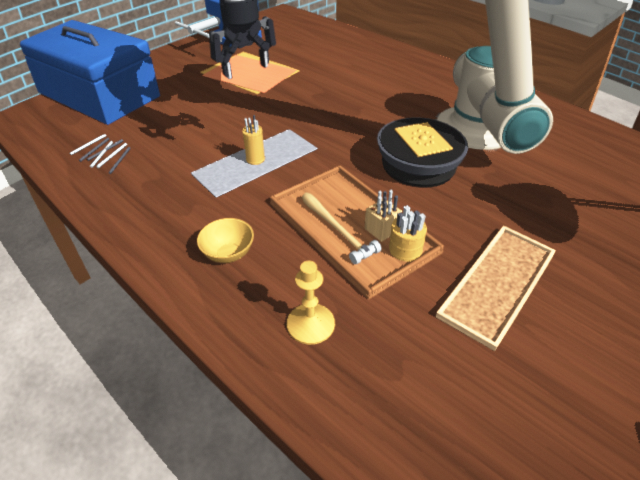

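The slim holder stands upright on the mat at (254,145), and nothing else moved. Next is the wide cup, plus a second estimate of the block from its punch grid.

```bash
python3 - <<'E'
from h import *
print("grid",cast("top",(np.array([[255.1,317.3]])+.5)/4-.5+[225,222],.09))
xy,d,z=S["wide"]
pick(xy,d,z,1.0)
place(mat(M["wide"]),d,z-.004,1.0)
im=read_camera("top");cv2.imwrite("pics/b_top.png",im)
a=cv2.imread("pics/top0.png"); f=lambda i:cv2.resize(i[242:337,225:325],None,fx=4,fy=5,interpolation=cv2.INTER_CUBIC)
cv2.imwrite("pics/b_c.png",np.hstack([f(a),f(im)]))
E
```

```text
grid [[0.50635718 0.07050078 0.09      ]]
grip w 0.7411276917341795 F 65.44430494308472 p [0.51891445 0.14208465 0.11293054] ft [-1.06737998 -0.72538808  5.67435534]
lifted w 0.7435191666981072 F 67.21978425979614 t 13.9917
touch True [ 0.41855271 -0.30427162  0.10894751] z-expected 0.0009475067572057433
t 18.625
```

View pics/b_c.png

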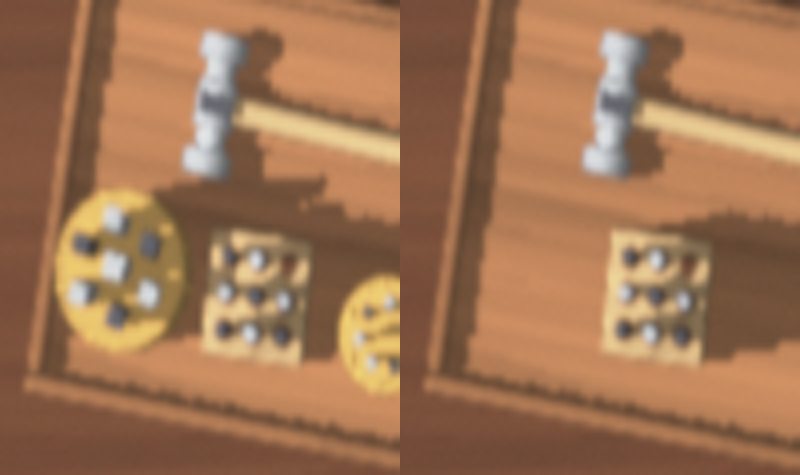

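The hammer head (215,103) and the block (257,293) are unchanged. Now I'll move the block, then pick up the hammer.

```bash
sed -i 's/(.5069,.0708),-6.5/(.5063,.0706),-6.4/' h.py; python3 - <<'E'
from h import *
xy,d,z=S["block"]
pick(xy,d,z,.95)
place(mat(M["block"]),d,z-.004,.95)
im=read_camera("top");cv2.imwrite("pics/c_top.png",im)
pick((.584,.0645),-10.2,.084,.4)
above((.45,.2),90); 
cv2.imwrite("pics/c_s.png",read_camera("scene"));cv2.imwrite("pics/c_top2.png",read_camera("top"))
E
```

```text
grip w 0.6005994106255911 F 64.1935408115387 p [0.50673396 0.07063677 0.10857948] ft [-0.15350417  0.34693226  4.14417227]
lifted w 0.6008160737815229 F 63.50206017494202 t 23.1833
touch True [ 0.61735334 -0.32682246  0.10463188] z-expected 0.0006318849292331341
t 27.7583
grip w 0.12170768327345285 F 58.46086084842682 p [0.58430003 0.06450174 0.08444342] ft [ 0.03546438 -0.19516584  2.06089127]
lifted w 0.12004624670176772 F 58.461806774139404 t 32.7333
```

View pics/c_s.png

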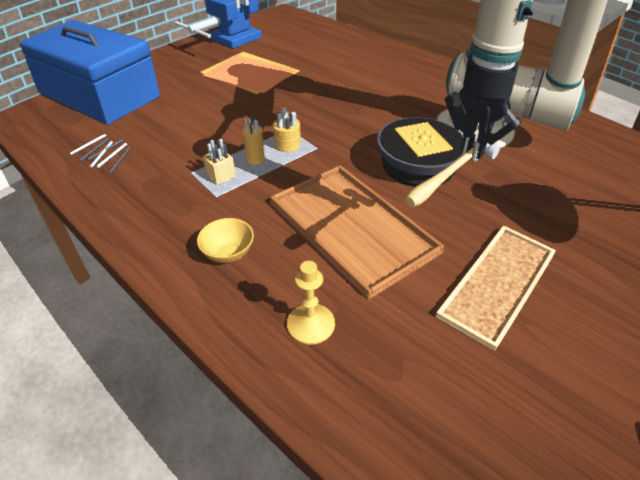

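The hammer is held level with its head towards the robot, the three holders stand on the mat and the tray is empty. I'll lay the hammer in the rest.

```bash
python3 - <<'E'
from h import *
a=np.radians(184.28); xy=np.array([.4632,.3246])+.066*np.array([np.cos(a),np.sin(a)])
place(xy,94.28,.0824,.4)
above((.5,0),0)
cv2.imwrite("pics/d_s.png",read_camera("scene"))
E
```

```text
touch True [0.39778941 0.31999355 0.082398  ] z-expected -2.0049011353051593e-06
t 37.8917
```

View pics/d_s.png

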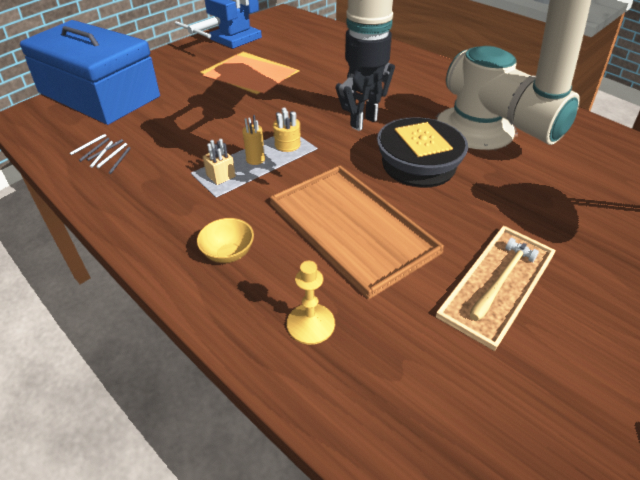

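The hammer lies flat and lengthwise in the rest (505,280). Now I'll put the holders back, block first, and compare them with the initial picture.

```bash
python3 - <<'E'
from h import *
for n in("block","wide","slim"):
    xy,d,z=S[n]
    pick(mat(M[n]),d,z-.004,.95 if n!="wide" else 1.0)
    place(xy,d,z,.95 if n!="wide" else 1.0)
move_to([.35,.45,.3],rot(63))
im=read_camera("top");cv2.imwrite("pics/e_top.png",im);cv2.imwrite("pics/e_s.png",read_camera("scene"))
f=lambda i:cv2.resize(i[265:330,235:345],None,fx=7,fy=4.5,interpolation=cv2.INTER_CUBIC)
cv2.imwrite("pics/e_c.png",np.vstack([f(cv2.imread("pics/top0.png")),f(im)]))
# per-holder shift, initial -> now, by phase correlation of the same windows
for cam,W,a in(("top",{"wide":(255,295,20),"block":(289,301,14),"slim":(321,308,14)},cv2.imread("pics/top0.png")),("scene",{"wide":(408,235,20),"slim":(364,190,14),"block":(380,218,14)},cv2.imread("pics/scene0.png"))):
    b=cv2.imread("pics/e_top.png" if cam=="top" else "pics/e_s.png")
    for n,(x,y,w) in W.items():
        g=lambda i:cv2.cvtColor(i[y-w:y+w,x-w:x+w],cv2.COLOR_BGR2GRAY).astype(np.float32)
        s,r=cv2.phaseCorrelate(g(a),g(b),cv2.createHanningWindow((2*w,2*w),cv2.CV_32F))
        p=cast(cam,[(x,y),(x+s[0],y+s[1])],.09); print(cam,n,"px",np.round(s,2),"r",round(r,2),"mm",np.round(1000*(p[1]-p[0]),2))
E
```

```text
grip w 0.5966655380372129 F 65.26340961456299 p [ 0.61733807 -0.32672243  0.10475456] ft [-0.89817805 -0.68270118  1.73820059]
lifted w 0.5898299979733551 F 64.63349103927612 t 43.9083
touch True [0.50685516 0.07067976 0.10865509] z-expected 0.0006550913483670262
t 48.45
grip w 0.7436787368605818 F 65.26814818382263 p [ 0.41844907 -0.30401206  0.10893894] ft [-0.76615075  0.83145313  4.57499298]
lifted w 0.7396700687287585 F 67.20438122749329 t 52.9083
touch True [0.51920916 0.14215725 0.11298544] z-expected 0.0009854444494783038
t 57.5083
grip w 0.5173761038985408 F 61.77651286125183 p [ 0.51783388 -0.31544421  0.12975909] ft [-0.59777979 -0.1371982   4.62523031]
lifted w 0.5175033891093911 F 61.70125722885132 t 62.15
touch True [0.49108763 0.00519886 0.13371378] z-expected 0.0007137764326274054
t 66.2833
top wide px [ 0.22 -0.15] r 0.95 mm [ 0.31 -0.45  0.  ]
top block px [ 0.29 -0.35] r 0.99 mm [ 0.71 -0.6   0.  ]
top slim px [ 0.07 -0.62] r 0.96 mm [ 1.25 -0.16  0.  ]
scene wide px [-0.05  0.26] r 0.97 mm [0.61 0.33 0.  ]
scene slim px [-0.4   0.11] r 1.04 mm [ 0.82 -0.36  0.  ]
scene block px [-0.68  0.16] r 1.0 mm [ 1.23 -0.65  0.  ]
```

View pics/e_c.png

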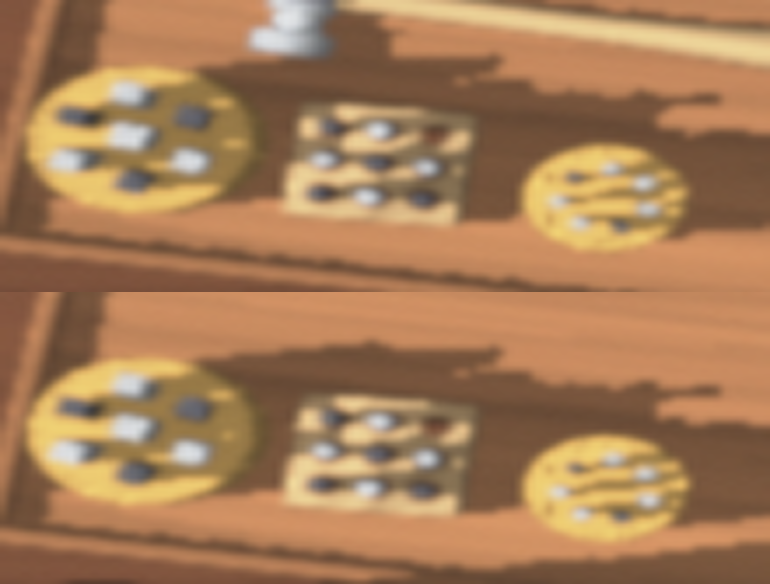

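View pics/e_s.png

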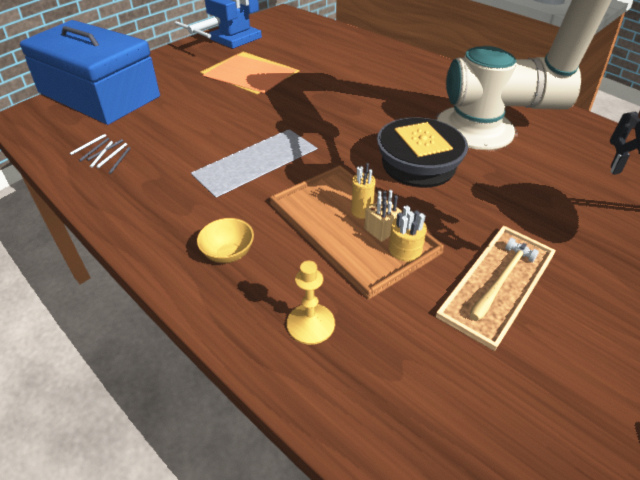

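All three holders are upright and back within about 1 mm of where they started. The hammer is in the rest, the bystanders are untouched and the arm is clear, so I'm handing it in.

```bash
python3 -c "from bench import *; print(get_t(),finish_job())"
```

```text
the job is handed in; nothing more can be done
68.0917 None
```

The job is handed in at 68 s: the hammer lies flat and lengthwise in the rest, the three holders are back upright within about 1.5 mm of their starting places by camera comparison, and the candlestick and dish were left alone.

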